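# Click the incense box lid shut all round

### The arm

A 6-joint arm with a two-finger parallel gripper is mounted at the origin on the work surface. World frame = base frame: x ahead of the robot, y to its left, z up, the work surface at z = 0. Lengths are in m, angles in rad, forces in N, time in s.
With the tool pointing down it reaches from about 0.375 to 0.9 m from the base axis. Payload 3.1 kg.
Tool frame: the origin (TCP) lies on the centre line of the jaws, within the pads' length; the fingertips stand 19 mm ahead of it and the grasp point (between the pads) is the TCP; z points along the fingers, y is the direction in which the jaws open and shut (so a half turn about z gives the same grasp; the last joint's range is limited). The gripper opens to 85 mm and grips with 20 to 120 N. Pads are 22 mm wide; open, the fingers measure 114 mm over their backs; the gripper's body (76 mm by 85 mm) begins 54 mm behind the grasp point. The pads swing forward as they close: fully open they stand 13 mm farther back than shut.
Start: joints at [-1.482, 0.527, 1.433, -0, 1.181, -0.178], TCP at [0.165, -0.603, 0.25] pointing down, gripper open.
Joint ranges: [-3.08, 3.08], [-0.75, 2.2], [0.22, 2.44], [-1.43, 4.57], [0, 2.65], [-2.85, 2.85]. Speed limits (rad/s): [2.79, 2.79, 3.14, 3.14, 3.14, 3.14].

### API

Orientations are given as a unit quaternion [x, y, z, w].
In Python, from station import manip, imaging, workorder gives the robot as it stands.
- The arm moves only by the shell command python3 -m creep 'ROWS' [FORCE]. ROWS is a JSON object of lists of equal length, an entry for each row: "claw": the finger opening in cm, from 0 to 8.54; "dp": the shift along the tool's x, y, z in cm, a list of three; "roll": the turn about the tool's z in rad. In form: {"claw": [claw, ...], "dp": [[dx, dy, dz], ...], "roll": [roll, ...]}. A call has 1 to 12 rows; each row is the pose to reach, as a shift and turn from the pose commanded when the call began, along the tool's axes at that moment; what a row does not reach only later rows make up. A row lasts 1/10 s, in which the tool goes at most 50 mm and 8.59 degrees, less where a joint would pass 70% of its speed; a pose out of reach is approached as far as the arm can. A call with a gripper value outside its range is refused whole. The fingers move at their own pace and stop on an object; FORCE is the grip in N (left out, the last holds). Time passes only in rows, so rows that repeat a pose let the fingers close. It gives the time, the measured TCP pose, the force and the opening at its end, in the units of the state.
- manip.sense(): the state, without advancing time (a new reading comes with each control period).
- imaging.snapshot(name): name is "side" or "top" or "wrist"; returns a dict with "image" (420x560x3 uint8, red, green, blue), "z_map" (420x560 float32, m along the optical axis (not along the pixel's ray), 0 where there is no reading), "vfov" (degrees; the focal length in pixels is half the picture's height over the tangent of half this angle, whatever the lens; pixels are square), "cx", "cy" (the principal point, pixels), "dist" ([k1, k2, p1, p2, k3] as OpenCV has them; the pictures are not rectified), "R" (3x3) and "t" (3): a world point X has camera coordinates R X + t. Camera axes: x right, y down, z forward; pixel columns grow to the right and rows downward; lengths in m; the calibration is good to about 2 mm. A picture is of the moment at which its call begins.
- workorder.sign_off(): hands the job in, once; it reports no verdict.
The state is a dict: "t": time; "q": joint angles; "qd": joint speeds; "tau": joint torques, N m; "tcp_pos": TCP position; "tool_rot": TCP orientation; "force": force on the tool from outside, world axes, zero at the start; "ft_torque": the same for the moment, N m; "finger_gap": opening from 0.0 (shut) to 1.0 (fully open).
Only numpy, scipy, OpenCV 4.12 (cv2) and the standard library are available. Lean on these libraries where they do the work, as an engineer would, in place of code of your own. Each camera call takes 0.05 s, during which the arm holds its last target.

### The job

The lid of the red incense box is only half shut: some of its six rim sections still stand up. Press down around the rim, section by section, with a fingertip until all six have clicked shut level with the lid's middle; the box stays standing where it is and is never lifted, tipped or pushed away, and the other things are left alone.

Things in the scene. Friction and masses are not known exactly. Their poses are not given: they have to be found in the camera images.
- incense_box: hexagonal red incense box with a gold foot band and an tan-ivory lid, loose on the black shelf (0.9 kg), 150 mm across the flats, 78 mm high to the top of the shut lid. Origin: centre of its underside, z up. The lid is a fixed hexagonal middle panel (reaching 39 mm from the axis, with a brass bud knob 24 mm wide rising to 101 mm) ringed by six tan-ivory rim sections, section k centred in the direction (k-1)*60 degrees from the box's +x axis, counter-clockwise seen from above
- press1 (a point): the place to press on lid rim section 1: on its upper face beside the gold line, 66 mm out from the box's axis when shut, 11 mm inside the outer edge; moves with the section. It lies 77.5 mm above the shelf when the section is shut, about 84 mm when raised
- seg1 (a joint): hinge of lid rim section 1, a 36 mm deep plate hinged 40 mm from the box's axis. 0 = sprung up, sloping up outward, outer edge 9.5 mm higher than shut, orange seal showing under it; 0.26 rad = clicked shut, level, seal hidden. Over-centre snap: resists with about 6 N at the press place, less further down, past 0.13 rad snaps shut and stays; let go before that it springs up again
- press2 (a point): the place to press on lid rim section 2: on its upper face beside the gold line, 66 mm out from the box's axis when shut, 11 mm inside the outer edge; moves with the section. It lies 77.5 mm above the shelf when the section is shut, about 84 mm when raised
- seg2 (a joint): hinge of lid rim section 2, a 36 mm deep plate hinged 40 mm from the box's axis. 0 = sprung up, sloping up outward, outer edge 9.5 mm higher than shut, orange seal showing under it; 0.26 rad = clicked shut, level, seal hidden. Over-centre snap: resists with about 6 N at the press place, less further down, past 0.13 rad snaps shut and stays; let go before that it springs up again
- press3 (a point): the place to press on lid rim section 3: on its upper face beside the gold line, 66 mm out from the box's axis when shut, 11 mm inside the outer edge; moves with the section. It lies 77.5 mm above the shelf when the section is shut, about 84 mm when raised
- seg3 (a joint): hinge of lid rim section 3, a 36 mm deep plate hinged 40 mm from the box's axis. 0 = sprung up, sloping up outward, outer edge 9.5 mm higher than shut, orange seal showing under it; 0.26 rad = clicked shut, level, seal hidden. Over-centre snap: resists with about 6 N at the press place, less further down, past 0.13 rad snaps shut and stays; let go before that it springs up again
- press4 (a point): the place to press on lid rim section 4: on its upper face beside the gold line, 66 mm out from the box's axis when shut, 11 mm inside the outer edge; moves with the section. It lies 77.5 mm above the shelf when the section is shut, about 84 mm when raised
- seg4 (a joint): hinge of lid rim section 4, a 36 mm deep plate hinged 40 mm from the box's axis. 0 = sprung up, sloping up outward, outer edge 9.5 mm higher than shut, orange seal showing under it; 0.26 rad = clicked shut, level, seal hidden. Over-centre snap: resists with about 6 N at the press place, less further down, past 0.13 rad snaps shut and stays; let go before that it springs up again
- press5 (a point): the place to press on lid rim section 5: on its upper face beside the gold line, 66 mm out from the box's axis when shut, 11 mm inside the outer edge; moves with the section. It lies 77.5 mm above the shelf when the section is shut, about 84 mm when raised
- seg5 (a joint): hinge of lid rim section 5, a 36 mm deep plate hinged 40 mm from the box's axis. 0 = sprung up, sloping up outward, outer edge 9.5 mm higher than shut, orange seal showing under it; 0.26 rad = clicked shut, level, seal hidden. Over-centre snap: resists with about 6 N at the press place, less further down, past 0.13 rad snaps shut and stays; let go before that it springs up again
- press6 (a point): the place to press on lid rim section 6: on its upper face beside the gold line, 66 mm out from the box's axis when shut, 11 mm inside the outer edge; moves with the section. It lies 77.5 mm above the shelf when the section is shut, about 84 mm when raised
- seg6 (a joint): hinge of lid rim section 6, a 36 mm deep plate hinged 40 mm from the box's axis. 0 = sprung up, sloping up outward, outer edge 9.5 mm higher than shut, orange seal showing under it; 0.26 rad = clicked shut, level, seal hidden. Over-centre snap: resists with about 6 N at the press place, less further down, past 0.13 rad snaps shut and stays; let go before that it springs up again
- bowl: brass singing bowl, 124 mm wide, 65 mm high, loose, a bystander to be left alone. Origin: centre of its underside
- striker: maple striker with a red end, square bar 170 x 18 mm, lying, loose, a bystander to be left alone. Origin: centre of its underside
- holder1: ivory-white porcelain stick holder, 48 mm wide, 50 mm high, loose, a bystander to be left alone. Origin: centre of its underside
- holder2: second porcelain stick holder, as holder1, loose, a bystander to be left alone. Origin: centre of its underside
- holder3: third porcelain stick holder, as holder1, loose, a bystander to be left alone. Origin: centre of its underside
- cap: copper snuffing cap, 46 mm wide, 58 mm high, loose, a bystander to be left alone. Origin: centre of its underside
- stupa: sandstone stupa model, 90 mm square, 115 mm high, loose, a bystander to be left alone. Origin: centre of its underside
Mind the look-alikes: they are no part of the job. There is more than one size of the incense_box; the job needs the smaller.

How it is judged:
At the end, for the whole second after the job is handed in: All six rim sections are shut (hinge beyond 0.225 of 0.26 rad), the box stands upright on the shelf (tilt under 0.05 rad) within 40 mm of where it began and at rest, and no bystander is more than 30 mm from where it began (value of joint each of seg1, seg2, seg3, seg4, seg5, seg6 above 0.225 rad and angle between incense_box's own z axis and vertical below 0.05 rad and height (world z) of incense_box below 0.006 m and distance of incense_box from where it was at the start of the episode below 0.04 m and linear speed of incense_box below 0.01 m/s and distance of each of bowl, striker, holder1, holder2, holder3, cap, stupa from where it was at the start of the episode below 0.03 m); the robot touches nothing.
It fails at once if the box is lifted off the shelf or carried (height (world z) of incense_box above 0.012 m).
It fails at once if the box is tipped (angle between incense_box's own z axis and vertical above 0.12 rad).
It fails at once if the box is pushed away from its place (distance of incense_box from where it was at the start of the episode above 0.04 m).
It fails at once if a bystander is moved, knocked or lifted (distance of any of bowl, striker, holder1, holder2, holder3, cap, stupa from where it was at the start of the episode above 0.03 m).
It also fails if it takes over 40 s, if anything falls off the work surface, if the arm or the gripper's body presses on something with over 40 N, if the wrist force passes 120 N, or if a joint passes its speed limit or range.

## Working session

There is one attempt and no reset: what is moved stays moved. The work goes in short steps, Python scripts to look and compute and a shell command to move; the robot and the scene stay as the last step left them, time stands still between calls to the robot, and variables do not carry over. Pictures are saved under pics/ and viewed, and the job is handed in when it is done.

```bash
mkdir -p pics; cat > h.py <<'E'
from station import manip, imaging, workorder
import numpy as np, cv2, pickle
def snap(n,tag):
    s=imaging.snapshot(n); cv2.imwrite(f'pics/{tag}.png',s['image'][:,:,::-1]); pickle.dump(s,open(f'{tag}.pkl','wb')); return s
def K(s):
    f=210/np.tan(np.radians(s['vfov'])/2); return np.array([[f,0,s['cx']],[0,f,s['cy']],[0,0,1]])
def world(s,uv,z=None):
    uv=np.array(uv,float).reshape(-1,1,2); n=cv2.undistortPoints(uv,K(s),np.array(s['dist'])).reshape(-1,2)
    R=np.array(s['R']);t=np.array(s['t']); out=[]
    for (x,y),(u,v) in zip(n,uv.reshape(-1,2)):
        d=s['z_map'][int(round(v)),int(round(u))]
        r=R.T@np.array([x,y,1]);c=-R.T@t
        if z is not None: d=(z-c[2])/r[2]
        out.append(c+r*d)
    return np.array(out)
E
python3 - <<'E'
from h import *
for n in('top','side','wrist'):
    s=snap(n,n+'0'); print(n,s['vfov'],s['dist'],-np.array(s['R']).T@s['t'])
st=manip.sense();print(st)
E
```

```text
top 47.790949740426186 [0.04584449 0.         0.         0.         0.        ] [3.48178433e-01 1.75821947e-04 1.16608925e+00]
side 51.11141614528379 [0.0483002 0.        0.        0.        0.       ] [ 0.33109773 -0.83684274  0.58849459]
wrist 64.76671031704424 [0.02025312 0.         0.         0.         0.        ] [ 0.22731142 -0.58598067  0.37266153]
{'t': 0.15, 'q': array([-1.48250708e+00,  5.28254717e-01,  1.43362662e+00, -8.39541268e-06,
        1.18141548e+00, -1.78488920e-01]), 'qd': array([-0.0006116 , -0.00316714, -0.00127398,  0.00013346, -0.00039474,
        0.00024545]), 'tau': array([ 3.80153278e-04, -4.42744553e+01, -1.78276008e+01, -2.37757376e-04,
        5.62412082e-03, -2.21838462e-06]), 'tcp_pos': array([ 0.16475105, -0.60234484,  0.24955119]), 'tool_rot': array([ 9.91116287e-01,  1.32995412e-01,  3.45374327e-05, -8.51387894e-04]), 'force': array([-0.3634487 , -0.0662885 ,  0.59483118]), 'ft_torque': array([ 0.03309236, -0.00270766,  0.01338793]), 'finger_gap': 0.9997666879577669}
```

View pics/top0.png

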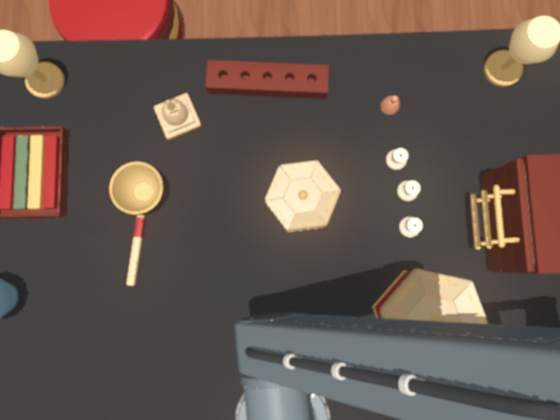

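View pics/side0.png

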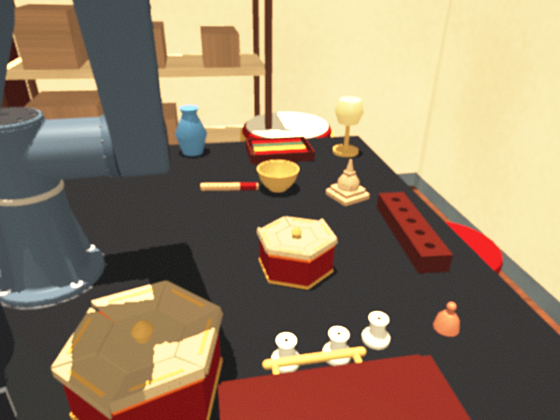

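View pics/wrist0.png

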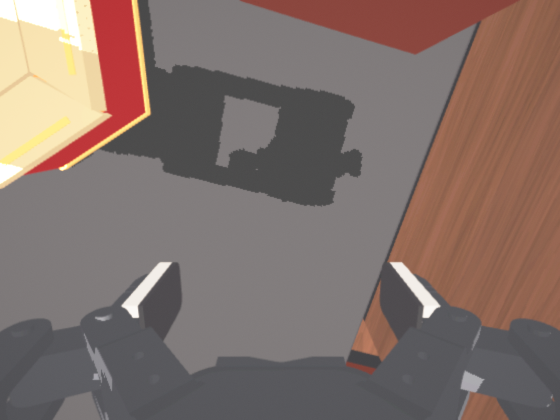

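The top view shows the small box at about (303,195), with its knob at the same spot. The larger look-alike is at (430,300), partly under the arm. Next I'll measure the small box.

```bash
python3 - <<'E'
from h import *
s=pickle.load(open('top0.pkl','rb'))
c=s['image'][150:242,255:352,::-1]; cv2.imwrite('pics/crop0.png',cv2.resize(c,None,fx=6,fy=6,interpolation=cv2.INTER_CUBIC))
print(world(s,[(303,195)]),world(s,[(303,195)],.1))
s2=pickle.load(open('side0.pkl','rb'))
c=s2['image'][205:295,245:350,::-1]; cv2.imwrite('pics/crop1.png',cv2.resize(c,None,fx=6,fy=6,interpolation=cv2.INTER_CUBIC))
# z of the top region
V,U=np.mgrid[150:242,255:352]; P=world(s,np.c_[U.ravel(),V.ravel()]); Z=P[:,2].reshape(V.shape)
m=(P[:,2]>.068)&(P[:,2]<.095)
print(P[m].mean(0),P[m].min(0),P[m].max(0))
h=np.clip((Z-.07)/.022,0,1)*255
cv2.imwrite('pics/z0.png',cv2.resize(cv2.applyColorMap(h.astype(np.uint8),cv2.COLORMAP_JET),None,fx=6,fy=6,interpolation=cv2.INTER_NEAREST))
# hexagon orientation: min area shapes via hull
q=P[m][:,:2]; c=P[m].mean(0)[:2]
for zz in [.2]:
  hull=cv2.convexHull((q*1000).astype(np.float32)).reshape(-1,2)/1000
  for a in range(0,60,5):
    print(a,[round(float((( hull)@[np.cos(np.radians(a+60*k)),np.sin(np.radians(a+60*k))]).ptp() if hasattr(hull,'ptp') else np.ptp(hull@[np.cos(np.radians(a+60*k)),np.sin(np.radians(a+60*k))]))*1000,1) for k in range(3)])
E
```

```text
[[ 0.51290751 -0.0622444   0.1018853 ]] [[ 0.51319933 -0.06235498  0.1       ]]
[ 0.51452884 -0.06250364  0.08005698] [ 0.43554471 -0.1496927   0.06816455] [0.5952185  0.02506738 0.09499509]
0 [159.7, 161.2, 160.8]
5 [155.8, 155.4, 155.3]
10 [159.2, 159.6, 158.8]
15 [164.3, 165.3, 164.4]
20 [168.2, 169.7, 169.0]
25 [171.4, 172.9, 172.3]
30 [173.6, 174.8, 174.3]
35 [174.5, 175.5, 174.9]
40 [174.1, 174.8, 174.2]
45 [172.5, 172.8, 172.2]
50 [170.0, 169.5, 169.1]
55 [166.2, 165.3, 164.8]
```

View pics/crop0.png

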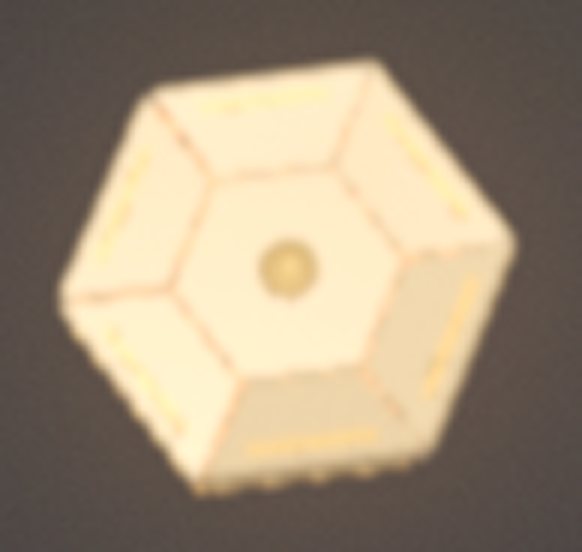

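View pics/crop1.png

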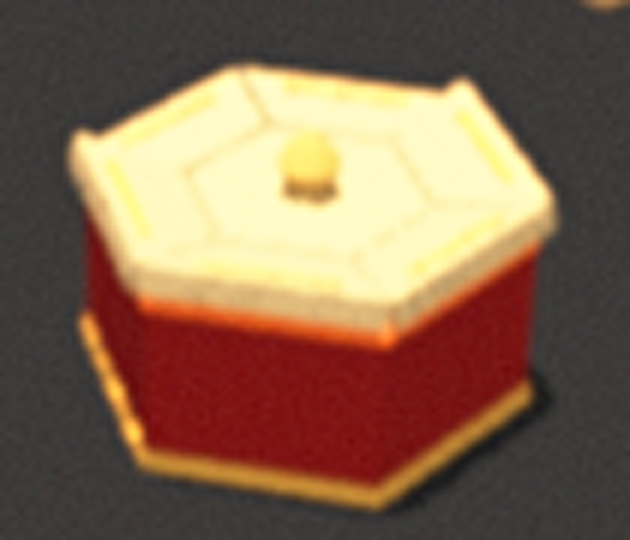

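View pics/z0.png

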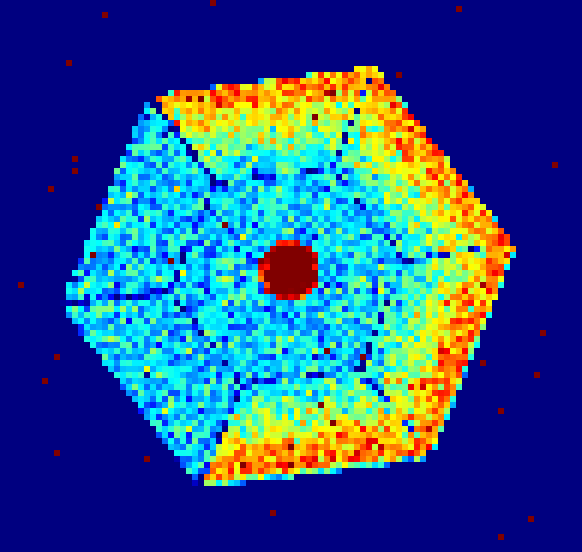

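The depth map shows four raised sections: top, upper right, lower right and bottom in the picture. The two on the left are shut and level. Next come an exact angle, the tool-axis shifts and the height of the big box, for clearance.

```bash
cat >> h.py <<'E'
from scipy.spatial.transform import Rotation as Ro
def fitbox(s,c0,tol=.008):
    V,U=np.mgrid[130:260,235:370]; P=world(s,np.c_[U.ravel(),V.ravel()])
    r=P[:,:2]-c0
    k=(P[:,2]>.09)&(np.hypot(*r.T)<.02); c=np.median(P[k][:,:2],0)
    m=(P[:,2]>.070)&(P[:,2]<.095)&(np.hypot(*r.T)<.1); q=P[m][:,:2]
    A=np.radians(np.arange(-25,35,.5)); w=[sum(np.ptp(np.percentile(q@[np.cos(a+k*np.pi/3),np.sin(a+k*np.pi/3)],[.1,99.9])) for k in range(3)) for a in A]
    a=A[int(np.argmin(w))]
    hs=[]
    for k in range(6):
        d=np.array([np.cos(a+k*np.pi/3),np.sin(a+k*np.pi/3)]); e=np.array([-d[1],d[0]]); rr=P[:,:2]-c
        z=P[(abs(rr@d-.066)<.006)&(abs(rr@e)<.025)][:,2]; hs.append(np.median(z)*1000)
    mid=np.median(P[(np.hypot(*(P[:,:2]-c).T)<.035)&(np.hypot(*(P[:,:2]-c).T)>.018)][:,2])
    return c,a,np.min(w)/3,np.round(hs,1),mid
E
python3 - <<'E'
from h import *
s=pickle.load(open('top0.pkl','rb'))
c,a,w,hs,mid=fitbox(s,np.array([.513,-.0624])); print(c,np.degrees(a),w,hs,mid)
st=manip.sense(); R=Ro.from_quat(st['tool_rot']).as_matrix()
for k in range(6):
    p=c+.066*np.array([np.cos(a+k*np.pi/3),np.sin(a+k*np.pi/3)])
    d=np.r_[p,.12]-st['tcp_pos']; print(k,np.round(p,4),np.round(R.T@d*100,2))
V,U=np.mgrid[0:420:2,0:560:2]; P=world(s,np.c_[U.ravel(),V.ravel()]); m=(U.ravel()>375)&(U.ravel()<490)&(V.ravel()>265)&(V.ravel()<318)
print(np.percentile(P[m][:,2],[50,90,99]))
print(world(s,[(397,158),(409,190),(411,226)],.05), world(s,[(430,300)],.15))
E
```

```text
[ 0.51525277 -0.06233652] 5.5 0.1536639144386768 [84.7 77.4 77.5 85.3 85.3 85.1] 0.07750774560498863
0 [ 0.5809 -0.056 ] [ 54.55 -41.71  13.04]
1 [ 0.5426 -0.0023] [ 52.27 -47.9   13.05]
2 [ 0.4769 -0.0086] [ 45.76 -49.02  13.05]
3 [ 0.4496 -0.0687] [ 41.54 -43.95  13.04]
4 [ 0.4879 -0.1224] [ 43.82 -37.76  13.03]
5 [ 0.5536 -0.1161] [ 50.32 -36.64  13.03]
[0.10657639 0.11709036 0.12096899]
[[ 0.60492364 -0.29323524  0.05      ]
 [ 0.52653865 -0.31703217  0.05      ]
 [ 0.44079218 -0.3163156   0.05      ]] [[ 0.27679224 -0.31702337  0.15      ]]
```

The heights agree with the given sizes: shut 77.5 mm, raised about 85 mm. Box width and knob height fit too. I'll close the fingers and travel at the present height, which clears the large box (0.12 m).

```bash
python3 -m creep '{"claw":[0,0,0,0,0,0,0,0,0,0,0,0],"dp":[[4,-3.4,0],[8,-6.9,0],[12,-10.3,0],[16,-13.8,0],[20,-17.2,0],[24,-20.7,0],[28,-24.1,0],[32,-27.6,0],[36,-31,0],[40,-34.5,0],[43.8,-37.8,0],[43.8,-37.8,0]],"roll":[0,0,0,0,0,0,0,0,0,0,0,0]}' 30
```

```text
t: 1.35
tcp_pos: [0.4888, -0.1196, 0.2503]
tool_rot: [0.991, 0.134, 0.0, -0.0]
force: [0.6, -1.4, 0.6]
finger_gap: -0.003
```

```bash
python3 -m creep '{"claw":[0,0,0,0,0,0],"dp":[[0,0,4],[0,0,8],[0,0,12],[0,0,13.4],[0,0,13.4],[0,0,13.4]],"roll":[0,0,0,0,0,0]}'; python3 - <<'E'
from h import *
snap('side','side1'); s=snap('wrist','wrist1')
st=manip.sense(); R=Ro.from_quat(st['tool_rot']).as_matrix(); print(st['tcp_pos'],st['force'],R.T@(np.array([.4875,-.1222,.11])-st['tcp_pos'])*100)
E
```

```text
t: 1.95
tcp_pos: [0.4879, -0.1229, 0.1164]
tool_rot: [0.991, 0.133, -0.0, -0.0]
force: [0.6, -1.2, 0.4]
finger_gap: -0.001
[ 0.48852829 -0.12323845  0.11743524] [ 0.01809487 -0.24702274 -0.35060059] [-0.07325465 -0.12859745  0.7431564 ]
```

View pics/side1.png

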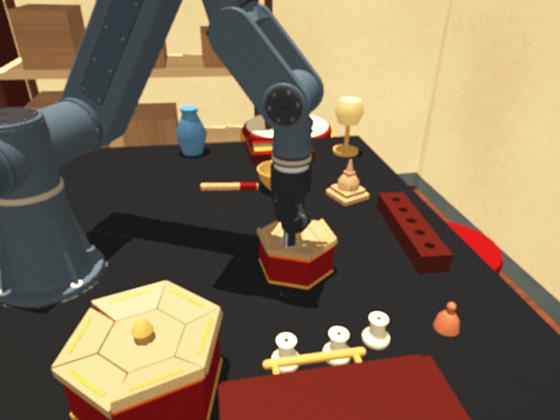

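View pics/wrist1.png

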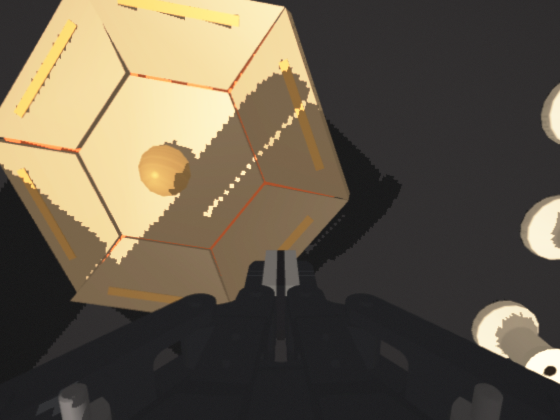

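The side view shows the tip just above the near section at (290,240). The wrist view shows it at (282,255), beside the gold line at (295,232). Pressing now.

```bash
python3 -m creep '{"claw":[0,0,0,0,0,0,0,0],"dp":[[0,0,0.7],[0,0,1.2],[0,0,1.5],[0,0,1.8],[0,0,2.0],[0,0,2.1],[0,0,2.1],[0,0,2.1]],"roll":[0,0,0,0,0,0,0,0]}'; python3 - <<'E'
from h import *
print(manip.sense()['force'],manip.sense()['tcp_pos'])
E
```

```text
t: 2.85
tcp_pos: [0.4875, -0.1226, 0.0962]
tool_rot: [0.991, 0.133, 0.0, 0.0]
force: [-1.7, -0.3, 10.8]
finger_gap: 0.0
[-1.74465832 -0.31529765 10.80679645] [ 0.48754311 -0.12259991  0.09616962]
```

The section went down to 77 mm and now resists with 11 N, so it is bottomed. I'll lift and go to the next one, toward the robot.

```bash
python3 -m creep '{"claw":[0,0,0,0,0,0,0,0,0,0,0,0],"dp":[[0,0,-2.5],[0,0,-3.5],[-0.5,-1.5,-3.5],[-1.2,-3.2,-3.5],[-1.8,-4.9,-3.5],[-2.3,-6.2,-3.5],[-2.3,-6.2,-3.5],[-2.3,-6.2,-2],[-2.3,-6.2,-2],[-2.3,-6.2,-2],[-2.3,-6.2,-2],[-2.3,-6.2,-2]],"roll":[0,0,0,0,0,0,0,0,0,0,0,0]}'; python3 - <<'E'
from h import *
st=manip.sense(); print(st['tcp_pos'],st['force']);snap('wrist','wrist2')
s=snap('top','top2');cv2.imwrite('pics/top2c.png',cv2.resize(s['image'][130:260,235:370,::-1],None,fx=4,fy=4,interpolation=cv2.INTER_CUBIC))
E
```

```text
t: 4.05
tcp_pos: [0.4495, -0.0693, 0.1156]
tool_rot: [0.991, 0.133, 0.0, 0.0]
force: [0.3, 0.2, 0.6]
finger_gap: 0.003
[ 0.4494967  -0.06932252  0.11562426] [0.33921484 0.20420064 0.57388869]
```

View pics/wrist2.png

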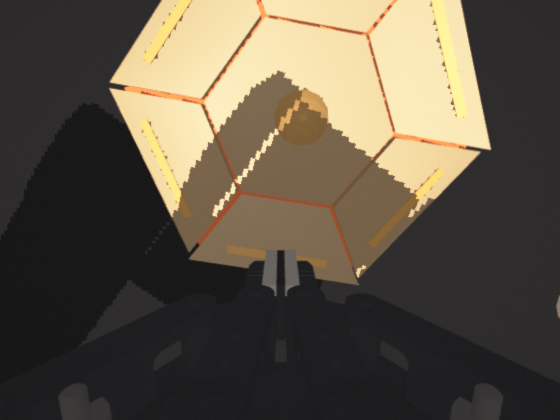

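The wrist view shows the tip at (282,255), on the middle of the near section's gold line. Pressing.

```bash
python3 -m creep '{"claw":[0,0,0,0,0,0,0,0],"dp":[[0,0,0.7],[0,0,1.2],[0,0,1.5],[0,0,1.8],[0,0,2.0],[0,0,2.1],[0,0,2.1],[0,0,2.1]],"roll":[0,0,0,0,0,0,0,0]}'
```

```text
t: 4.95
tcp_pos: [0.449, -0.0689, 0.0959]
tool_rot: [0.991, 0.133, 0.0, 0.0]
force: [-3.4, 1.6, 21.1]
finger_gap: -0.002
```

Bottomed with 21 N. I'll lift above the knob and cross to the far right section.

```bash
python3 -m creep '{"claw":[0,0,0,0,0,0,0,0,0,0,0,0],"dp":[[0,0,-4],[0,0,-7],[0,0,-7],[3,2.5,-7],[6,5,-7],[8.8,7.3,-7],[8.8,7.3,-7],[8.8,7.3,-4],[8.8,7.3,-2.1],[8.8,7.3,-2.1],[8.8,7.3,-2.1],[8.8,7.3,-2.1]],"roll":[0,0,0,0,0,0,0,0,0,0,0,0]}'; python3 - <<'E'
from h import *
snap('wrist','wrist3')
E
```

```text
t: 6.15
tcp_pos: [0.5536, -0.1163, 0.1159]
tool_rot: [0.991, 0.133, 0.001, 0.0]
force: [-0.3, -0.4, 0.8]
finger_gap: 0.0
```

View pics/wrist3.png

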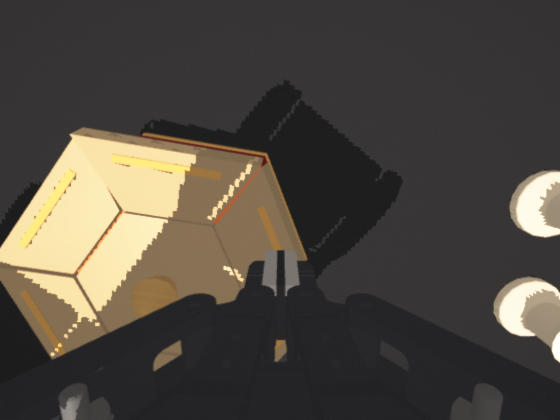

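The tip at (282,255) is over the right section beside its gold line. Pressing.

```bash
python3 -m creep '{"claw":[0,0,0,0,0,0,0,0],"dp":[[0,0,0.7],[0,0,1.2],[0,0,1.5],[0,0,1.8],[0,0,2.0],[0,0,2.1],[0,0,2.1],[0,0,2.1]],"roll":[0,0,0,0,0,0,0,0]}'; python3 -m creep '{"claw":[0,0,0,0,0,0,0,0,0,0,0],"dp":[[0,0,-2.5],[0,0,-3.5],[1,-1.2,-3.5],[2.2,-2.6,-3.5],[3.2,-3.8,-3.5],[4.2,-5.1,-3.5],[4.2,-5.1,-3.5],[4.2,-5.1,-2.1],[4.2,-5.1,-2.1],[4.2,-5.1,-2.1],[4.2,-5.1,-2.1]],"roll":[0,0,0,0,0,0,0,0,0,0,0]}'
```

```text
t: 7.0
tcp_pos: [0.5532, -0.1162, 0.0961]
tool_rot: [0.991, 0.133, 0.0, 0.0]
force: [-2.9, -1.0, 15.3]
finger_gap: -0.0
t: 8.1
tcp_pos: [0.5801, -0.0566, 0.1151]
tool_rot: [0.991, 0.133, -0.0, -0.0]
force: [0.7, 1.8, 0.2]
finger_gap: 0.002
```

```bash
python3 -m creep '{"claw":[0,0,0,0,0,0,0,0],"dp":[[0,0,0.7],[0,0,1.2],[0,0,1.5],[0,0,1.8],[0,0,2.0],[0,0,2.1],[0,0,2.1],[0,0,2.1]],"roll":[0,0,0,0,0,0,0,0]}'; python3 -m creep '{"claw":[0,0,0,0,0,0,0,0,0,0,0,0],"dp":[[0,0,-4],[0,0,-8],[0,0,-12],[0,0,-15],[-4,3.5,-15],[-8,7,-15],[-12,10.5,-15],[-16,13.8,-15],[-20,17.2,-15],[-24,20.6,-15],[-28,24,-15],[-32,27,-15]],"roll":[0,0,0,0,0,0,0,0,0,0,0,0]}'; python3 - <<'E'
from h import *
snap('side','side4');s=snap('top','top4');print(fitbox(s,np.array([.513,-.0624])))
c=s['image'][150:242,255:352,::-1]; cv2.imwrite('pics/crop4.png',cv2.resize(c,None,fx=6,fy=6,interpolation=cv2.INTER_CUBIC))
E
```

```text
t: 8.9
tcp_pos: [0.5803, -0.0561, 0.0962]
tool_rot: [0.991, 0.133, 0.0, 0.0]
force: [-2.2, 0.8, 14.6]
finger_gap: 0.003
t: 10.1
tcp_pos: [0.3523, -0.3867, 0.2437]
tool_rot: [0.991, 0.133, -0.0, -0.001]
force: [0.8, 0.1, 0.4]
finger_gap: -0.005
(array([ 0.51481828, -0.06252719]), np.float64(0.10471975511965978), np.float64(0.15343449845638718), array([77.4, 77.3, 77.2, 77.4, 77.9, 77.9]), np.float64(0.07751784025661634))
```

View pics/top4.png

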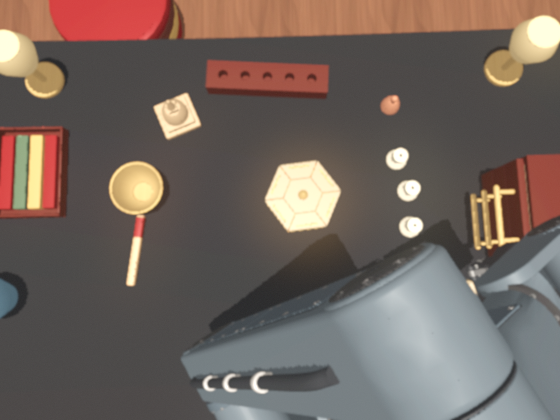

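View pics/side4.png

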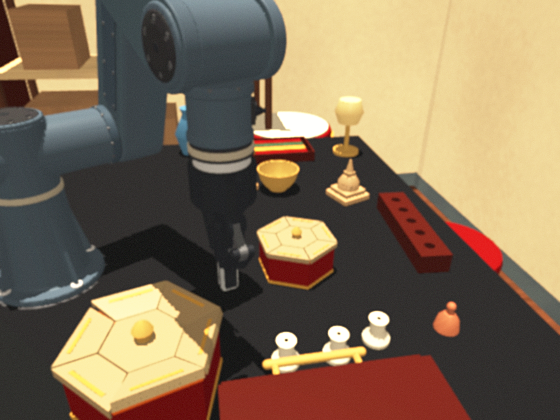

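The top view has the box still at (303,195) with the bystanders unmoved. The side view shows the lid level at (297,235), with no seal showing. All six heights are 77.2 to 77.9 mm. I'll let the arm settle, then hand in.

```bash
python3 -m creep '{"claw":[0,0,0],"dp":[[0,0,0],[0,0,0],[0,0,0]],"roll":[0,0,0]}'; python3 -c "
from station import workorder
print(workorder.sign_off())"
```

```text
t: 10.5
tcp_pos: [0.3548, -0.384, 0.244]
tool_rot: [0.991, 0.134, -0.0, -0.001]
force: [-0.3, 0.3, -0.2]
finger_gap: 0.002
the job is handed in; nothing more can be done
None
```

All six rim sections of the smaller red incense box are now shut. I handed the job in at about 10.5 s; no verdict is reported.

- **What I did:** Four sections stood up (depth about 85 mm) and two were already shut (77.5 mm). I pressed each of the four with the closed fingertips, bottoming out at 11 to 21 N, then drew the arm clear.
- **Last checks:**
  - The six sections measured 77.2 to 77.9 mm, against 77.5 mm for the lid's middle, and no orange seal showed in the side view.
  - The box centre was within about 0.5 mm of where it began.
  - The bystanders looked unmoved in the top picture; I judged that by eye and did not measure them.
  - The arm was clear, with the tool force near zero.
- **Disagreements:** The box's angle came out at 5.5° at first and 6° at the end, which is fit noise. My outline width measured 153 mm, against the 150 mm given for the box. No check failed.

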